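# Zero the pressure module and hold the calibrator piston at its mark

## Robot

A 6-joint arm with a two-finger parallel gripper is mounted at the origin on the work surface. World frame = base frame: x ahead of the robot, y to its left, z up, the work surface at z = 0. Lengths are in mm, angles in degrees, forces in N, time in s.
With the tool pointing down it reaches from about 350 to 850 mm from the base axis. Payload 8.1 kg.
Tool frame: the origin (TCP) lies midway between the tips of the shut fingers; the grasp point (between the pads) lies 19 mm behind it; x points along the fingers, y is the direction in which the jaws open and shut, and the axes are right-handed (so a half turn about x gives the same grasp; the last joint's range is limited). The gripper opens to 85 mm and grips with 20 to 120 N. Pads are 22 mm wide; open, the fingers measure 114 mm over their backs; the gripper's body (76 mm by 85 mm) begins 54 mm behind the grasp point. The pads swing forward as they close: fully open they stand 13 mm farther back than shut.
Start: joints at [60.424, 7.471, 85.268, -0, 87.261, -4.893], TCP at [250.539, 545.193, 231.292] pointing down, gripper open.
Joint ranges: [-169.43, 169.43], [-51.17, 129.36], [1.28, 143.12], [-76.62, 256.62], [0, 156.53], [-152.29, 152.29]. Speed limits (degrees/s): [136.94, 136.94, 159.86, 180, 180, 180].

## Interface

Orientations are given as [roll, pitch, yaw] about the fixed x, y, z axes, in that order (R = Rz(yaw) Ry(pitch) Rx(roll)).
In Python, from bench import sense, snapshot, hand_in gives the robot as it stands.
- The arm moves only by the tool drive_tool, never from a script. Its argument "deltas" is a list of rows, each a list of 7 numbers: the closure in counts, from 0 (fully open) to 255 (shut), then the shift along the tool's x, y, z in m, then the turn, a rotation vector about the tool's x, y, z in rad. A call has exactly 10 rows; each row is the pose to reach, as a shift and turn from the pose commanded when the call began, along the tool's axes at that moment; what a row does not reach only later rows make up. A row lasts 1/12 s, in which the tool goes at most 41.7 mm and 7.16 degrees, less where a joint would pass 70% of its speed; a pose out of reach is approached as far as the arm can. A call with a gripper value outside its range is refused whole. The fingers move at their own pace and stop on an object; "squeeze" is the grip in N (left out, the last holds). Time passes only in rows, so rows that repeat a pose let the fingers close, or fill a call up. It gives the time, the measured TCP pose, the force and the opening at its end, in the units of the state.
- sense(): the state, without advancing time (a new reading comes with each control period).
- snapshot(name): name is "scene" or "side" or "wrist"; returns a dict with "frame" (400x640x3 uint8, blue, green, red), "fx", "fy", "cx", "cy" (pixels), "rvec" (rotation vector, rad) and "tvec" (3), from world to camera coordinates, as OpenCV has them. Camera axes: x right, y down, z forward; pixel columns grow to the right and rows downward; lengths in mm; the calibration is good to about 2 mm. A picture is of the moment at which its call begins. There is no depth.
- hand_in(): hands the job in, once; it reports no verdict.
The state is a dict: "time": time; "joint_pos": joint angles; "qd": joint speeds; "joint_efforts": joint torques, N m; "tool_pos": TCP position; "tcp_rot": TCP orientation; "ft_force": force on the tool from outside, world axes, zero at the start; "wrist_torque": the same for the moment, N m; "finger_gap": finger opening in mm.
Only numpy, scipy, OpenCV 4.12 (cv2) and the standard library are available. Lean on these libraries where they do the work, as an engineer would, in place of code of your own. Each camera call takes 0.05 s, during which the arm holds its last target.

## Task

Zero the pressure module by pressing its green button fully down and letting it come back up. Then take the blue knob of the hand calibrator and draw the piston straight up until its yellow band stands half-way out of the barrel (no red showing), without jamming it against the bore, pulling it right out or lifting, tipping or shoving the calibrator, which stands loose on the desk. Finish while still holding the piston there, and leave the other things on the desk alone.

Things in the scene. Friction and masses are not known exactly. Their poses are not given: they have to be found in the camera images.
- zero_top (a point): centre of the top of the green round push button (32 mm across) on the white pressure module (130 x 120 x 50 mm box, fixed to the desk, yaw within 0.5 rad, dark screen on top). Pressed straight down against a spring: 6 mm of travel, about 5 N when fully down. The button stands up out of a grey housing on the module's top.
- zero (a joint): travel of the green button in m: 0 up, 0.006 fully down
- barrel_mouth (a point): centre of the open mouth of the calibrator's barrel, on the bore axis, 90 mm above the desk; z points up along the bore. The bore is vertical, about 19.5 mm across, 75 mm deep, with a floor
- calibrator: hand calibrator, loose on the desk, 2.4 kg. Origin on the desk under the bore. Barrel: upright 50 x 50 mm aluminium block, 90 mm to its top. Grey steel foot 15 mm thick: from 100 mm behind the bore (its -x, where a tilted white dial sits, below 70 mm) to 50 mm ahead (+x), y +-55 mm
- piston_knob (a point): centre (half-way up) of the upright blue cylindrical knob, 30 mm across, 40 mm high, on top of the piston; z up. At the start the piston rests on the bore's floor, with the knob's centre 33 mm above the barrel mouth and its underside 13 mm above it
- piston: the piston, about 0.22 kg: rod 18 mm across, loose in the bore, drops back if let go. Origin: centre of its foot; z up the rod. From the foot: red 32 mm, yellow band 14 mm, then bare steel, knob from 88 to 128 mm. At the start the yellow band lies 29 to 43 mm below the mouth: drawn up 36 mm it is half-way out
- mouse: bystander: black computer mouse, 105 x 60 x 32 mm, origin under its centre
- tape: bystander: roll of pale tape lying flat, 68 mm across, 25 mm high, origin under its centre
- syringe: bystander: lying white plastic syringe with blue plunger, 120 mm long, 34 mm across its flange, along its x axis, origin under its barrel
- mug: bystander: blue mug, 80 mm across, 90 mm high, origin under its centre
- gel: bystander: white upright bottle with blue cap, 52 mm across, 130 mm high, origin under its centre
- marker: bystander: lying black marker pen with red cap, 125 mm long, 15 mm thick, along its x axis, origin under its middle
Mind the look-alikes: they are no part of the job. What is meant by the piston is not brown or orange, and is the smaller of those in its own colour.

How it is judged (in metres and radians):
On the way, in this order (a step that is already met when the one before it is completed fails the run):
1. the green button is pressed fully down (value of joint zero above 0.005 m), for 0.05 s.
2. the button is let go and comes back up (value of joint zero below 0.0015 m), for 0.1 s.
3. the piston is drawn up in the gripper (z of piston_knob in the frame of barrel_mouth above 0.055 m and contact force between the fingers and piston above 1 N), for 0.1 s.
At the end, for the whole second after the job is handed in: Gripper still holds the piston, at rest, drawn up 36 +-7 mm (rim on the yellow band), within 6 mm and 0.07 rad of the bore axis, under 20 N between piston and calibrator; button up; calibrator flat on the desk (under 4 mm lifted, 0.05 rad tilted) (z of piston_knob in the frame of barrel_mouth between 0.062 and 0.076 m and horizontal distance between piston_knob and barrel_mouth below 0.006 m and angle between the z axis of piston_knob and the z axis of barrel_mouth, either way round below 0.07 rad and contact force between the fingers and piston above 1 N and contact force between piston and calibrator below 20 N and linear speed of piston below 0.02 m/s and value of joint zero below 0.0015 m and height (world z) of barrel_mouth below 0.094 m and angle between barrel_mouth's own z axis and vertical below 0.05 rad); the arm keeps its last pose, push and grip.
It fails at once if the piston is pulled right out of the barrel (z of piston_knob in the frame of barrel_mouth above 0.1 m).
It fails at once if the calibrator is lifted, tipped or shoved (30 mm) (height (world z) of barrel_mouth above 0.105 m or angle between barrel_mouth's own z axis and vertical above 0.15 rad or distance of barrel_mouth from where it was at the start of the episode above 0.03 m).
It fails at once if another thing on the desk is moved by more than 30 mm (distance of any of mouse, tape, syringe, mug, gel, marker from where it was at the start of the episode above 0.03 m).
It also fails if it takes over 51 s, if anything falls off the work surface, if the arm or the gripper's body presses on something with over 40 N, if the wrist force passes 120 N, or if a joint passes its speed limit or range.

## Working session

There is one attempt and no reset: what is moved stays moved. The work goes in short steps, Python scripts to look and compute and a tool call to move; the robot and the scene stay as the last step left them, time stands still between calls to the robot, and variables do not carry over. Pictures are saved under pics/ and viewed, and the job is handed in when it is done.

Besides the shell and the picture viewer there is one more tool, called after "Request:" as name(argument=value, ...) on one line, values as JSON. drive_tool: Moves the arm, as the interface text tells. Its arguments: {"type":"object","properties":{"deltas":{"type":"array","items":{"type":"array","items":{"type":"number"}}},"squeeze":{"type":"number"}},"required":["deltas"]}

```bash
mkdir -p pics; python3 - <<'E'
from bench import sense, snapshot
import cv2,pickle
print(sense())
for n in("scene","side","wrist"):
    s=snapshot(n); cv2.imwrite(f"pics/{n}0.png",s["frame"]); pickle.dump(s,open(f"{n}0.pkl","wb")); print(n,s["fx"],s["cx"],s["rvec"],s["tvec"])
E
```

```text
{'time': 0.0, 'joint_pos': array([ 6.04228611e+01,  7.51548592e+00,  8.53313680e+01,  2.34208167e-03,
        8.72630650e+01, -4.89397538e+00]), 'qd': array([ 0.05736504, -0.054419  , -0.03395116, -0.06471641, -0.05654638,
       -0.04979421]), 'joint_efforts': array([-7.68500850e-04, -5.69421458e+01, -5.00535750e+01, -6.26857600e-04,
        1.52245606e-02, -9.17408272e-06]), 'tool_pos': array([250.25039474, 544.68886987, 230.22049929]), 'tcp_rot': array([ -96.11310663,   89.89005615, -120.79638426]), 'ft_force': array([-0.26069332,  0.74092627, -1.18500923]), 'wrist_torque': array([-0.09768371,  0.00120569,  0.01392749]), 'finger_gap': 85.4250697502927}
scene 366.3234915014081 324.07139827428637 [ 0.76551944  2.62299173 -1.02120405] [ 449.87745534 -126.28763162 1136.96834697]
side 504.26001736835417 314.04144142593606 [ 0.5685349  -2.63017808  1.22798361] [ 482.47942396  221.4033651  1429.38791435]
wrist 325.6804480429986 317.95451748401325 [-2.43958148 -1.5605755  -0.21969864] [-599.66990121  -35.27887387  378.91155241]
```

View pics/scene0.png

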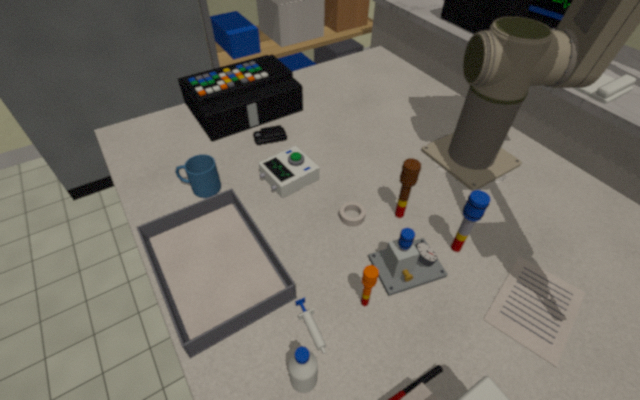

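View pics/side0.png

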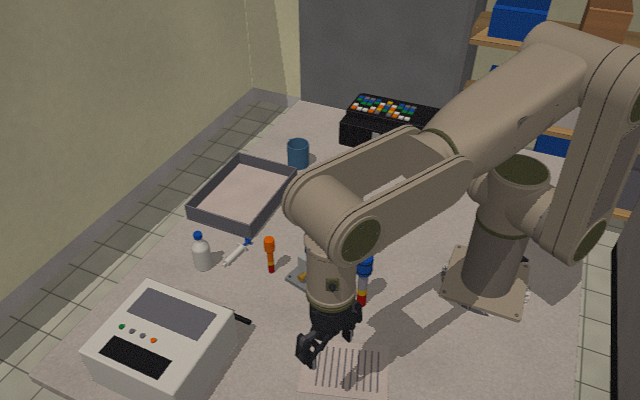

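View pics/wrist0.png

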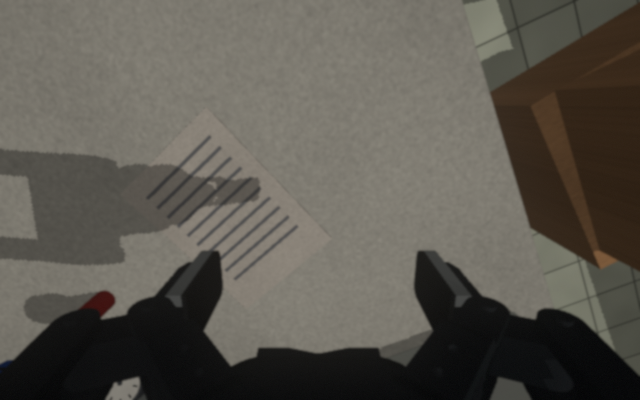

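The scene view shows the module at (290,170) with its green button at (296,157). The calibrator is at (406,260).

There are four candidates for the piston:
- brown at (410,175)
- orange at (369,275)
- big blue at (476,207)
- small blue at (406,238)

The small blue one fits: it is the smaller of the two blues and sits in the barrel. I'll check it in an enlarged crop.

```bash
cat > h.py <<'E'
import numpy as np,cv2,pickle
def cam(s):
    K=np.array([[s["fx"],0,s["cx"]],[0,s["fy"],s["cy"]],[0,0,1]]);R=cv2.Rodrigues(np.array(s["rvec"],float))[0];t=np.array(s["tvec"],float);return K,R,t
def plane(s,uv,z):
    K,R,t=cam(s);d=R.T@np.linalg.inv(K)@np.array([uv[0],uv[1],1.]);c=-R.T@t;return c+d*(z-c[2])/d[2]
def proj(s,p):
    K,R,t=cam(s);q=K@(R@np.array(p,float)+t);return q[:2]/q[2]
def blobs(f,lo,hi,roi=None,amin=15):
    h=cv2.cvtColor(f,cv2.COLOR_BGR2HSV);m=cv2.inRange(h,np.array(lo),np.array(hi))
    n,l,st,c=cv2.connectedComponentsWithStats(m)
    return [(st[i].tolist(),c[i].round(1).tolist()) for i in range(1,n) if st[i][4]>=amin and (roi is None or (roi[0]<c[i][0]<roi[2] and roi[1]<c[i][1]<roi[3]))]
E
python3 - <<'E'
from h import *
s=pickle.load(open("scene0.pkl","rb"));f=s["frame"]
cv2.imwrite("pics/c1.png",cv2.resize(f[140:330,340:500],None,fx=3.1,fy=3.1,interpolation=cv2.INTER_CUBIC))
cv2.imwrite("pics/c2.png",cv2.resize(f[130:210,240:340],None,fx=6,fy=6,interpolation=cv2.INTER_CUBIC))
print("blue",blobs(f,(100,130,40),(125,255,255)))
print("green",blobs(f,(50,80,30),(85,255,255),(240,130,340,210)))
for n,uv,z in[("green",(296,157),65),("knob",(406,236),123),("tape",(352,214),0),("brownbase",(400,216),0),("bluebase",(457,248),0),("orangebase",(365,302),0),("brown top",(411,165),150)]: print(n,plane(s,uv,z).round())
E
```

```text
blue [([529, 5, 34, 15, 198], [545.2, 12.1]), ([211, 12, 49, 46, 1593], [235.4, 34.1]), ([278, 53, 37, 18, 368], [295.6, 61.4]), ([245, 63, 14, 7, 41], [251.7, 66.1]), ([235, 64, 8, 5, 25], [238.7, 65.7]), ([198, 71, 19, 12, 77], [207.8, 76.5]), ([229, 74, 6, 4, 17], [231.5, 75.4]), ([188, 76, 8, 6, 32], [191.0, 78.6]), ([185, 156, 34, 40, 458], [202.7, 173.5]), ([464, 190, 26, 31, 541], [475.9, 205.1]), ([399, 228, 15, 21, 231], [406.0, 238.1]), ([296, 299, 9, 12, 46], [300.8, 303.5]), ([295, 347, 14, 16, 180], [301.5, 354.6])]
green [([291, 152, 10, 9, 73], [295.5, 156.3]), ([272, 160, 18, 17, 95], [279.9, 169.3])]
green [ 490. -217.   65.]
knob [452. 183. 123.]
tape [444.  -7.   0.]
brownbase [340.  66.   0.]
bluebase [288. 220.   0.]
orangebase [568. 213.   0.]
brown top [316.  41. 150.]
```

View pics/c1.png

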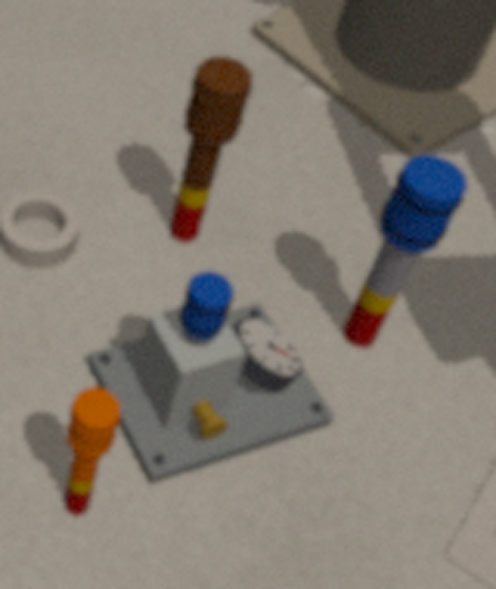

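View pics/c2.png

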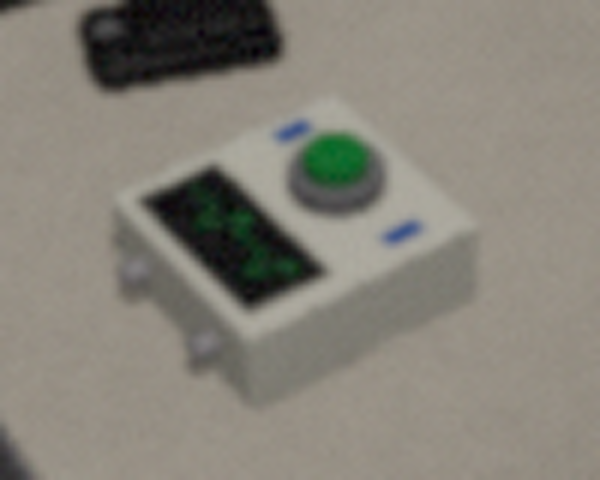

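The small blue knob at (406,238) stands in the calibrator's barrel, so it is the piston. The other three are free-standing look-alikes. The button is at (296,156).

```bash
cat >> h.py <<'E'
from scipy.spatial.transform import Rotation as Ro
def dl(target, zdown=True, yaw=None, st=None):
    "delta in tool frame (m, rad) from measured pose to world target mm; tool x to straight down"
    from bench import sense
    st=st or sense()
    r=Ro.from_euler('xyz',st["tcp_rot"],degrees=True); M=r.as_matrix()
    d=M.T@(np.array(target,float)-st["tool_pos"])/1000
    y=M[:,1].copy(); 
    if yaw is not None: y=np.array([np.cos(yaw),np.sin(yaw),0])
    y[2]=0;y/=np.linalg.norm(y); x=np.array([0,0,-1.]); T=np.stack([x,y,np.cross(x,y)],1)
    rv=Ro.from_matrix(M.T@T).as_rotvec()
    return d.round(4),rv.round(4)
def show():
    from bench import sense
    s=sense();print(round(s["time"],2),s["tool_pos"].round(1),s["tcp_rot"].round(2),s["ft_force"].round(1),round(s["finger_gap"],1));return s
E
python3 - <<'E'
from h import *
s=show();print(Ro.from_euler('xyz',s["tcp_rot"],degrees=True).as_matrix().round(3))
sc=pickle.load(open("scene0.pkl","rb"))
print(plane(sc,(295.5,156.3),68),plane(sc,(406,238.1),123))
print(dl((250,545,300)),dl((490,-217,250)))
E
```

```text
0.15 [250.3 544.8 230.5] [ -95.71   89.92 -120.39] [-0.9 -0.   0.1] 85.6
[[-0.001  0.418  0.909]
 [-0.001  0.909 -0.418]
 [-1.    -0.001 -0.   ]]
[ 491.65372976 -217.72014251   68.        ] [455.86187152 187.21687467 123.        ]
(array([-0.0695, -0.0001, -0.0004]), array([-0.    , -0.0001,  0.0014])) (array([-0.0187, -0.5921,  0.5359]), array([-0.    , -0.0001,  0.0014]))
```

Request:
drive_tool(deltas=[[255,-0.012,-0.02,0.018,0,0,0],[255,-0.03,-0.047,0.042,0,0,0],[255,-0.03,-0.077,0.069,0,0,0],[255,-0.03,-0.107,0.096,0,0,0],[255,-0.03,-0.137,0.123,0,0,0],[255,-0.03,-0.167,0.15,0,0,0],[255,-0.03,-0.197,0.177,0,0,0],[255,-0.03,-0.227,0.204,0,0,0],[255,-0.03,-0.257,0.231,0,0,0],[255,-0.03,-0.287,0.258,0,0,0]], squeeze=40)

```text
time: 0.98
tool_pos: [365.0, 174.9, 261.2]
tcp_rot: [32.7, 90.0, 8.0]
ft_force: [1.5, -0.3, 0.8]
finger_gap: -0.2
```

```bash
python3 - <<'E'
from h import *
from bench import snapshot
show();print(dl((491,-217,230)))
s=snapshot("wrist");cv2.imwrite("pics/w1.png",s["frame"]); pickle.dump(s,open("w1.pkl","wb"))
E
```

```text
0.98 [365.  174.9 261.2] [32.7  89.99  8.04] [ 1.5 -0.3  0.8] -0.2
(array([ 0.0312, -0.3036,  0.278 ]), array([-0.    ,  0.0002, -0.0001]))
```

View pics/w1.png

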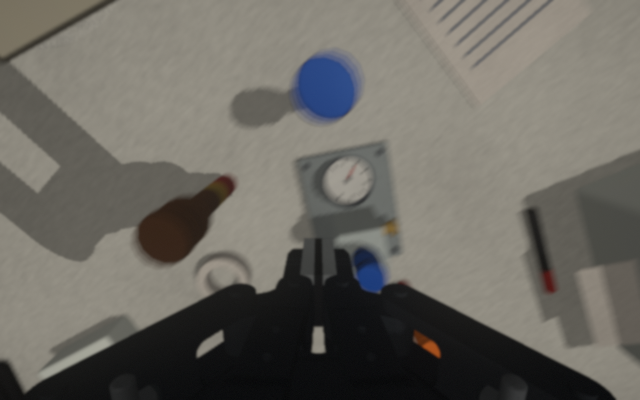

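The wrist view shows the calibrator below, its dial at (347,180) and the small blue knob partly hidden by the fingers at (369,270). I'm carrying on to the button.

Request:
drive_tool(deltas=[[255,0,-0.03,0.027,0,0,0],[255,0,-0.06,0.055,0,0,0],[255,0,-0.09,0.082,0,0,0],[255,0,-0.12,0.11,0,0,0],[255,0,-0.15,0.137,0,0,0],[255,0,-0.18,0.165,0,0,0],[255,0,-0.21,0.192,0,0,0],[255,0,-0.24,0.22,0,0,0],[255,0,-0.26,0.238,0,0,0],[255,0,-0.26,0.238,0,0,0]])

```text
time: 1.87
tool_pos: [473.1, -163.5, 260.5]
tcp_rot: [-104.0, 89.9, -128.9]
ft_force: [0.6, 0.8, -0.1]
finger_gap: 0.2
```

```bash
python3 - <<'E'
from h import *
from bench import snapshot
show();print(dl((491,-217,230)))
for n in ("wrist","scene"):
    s=snapshot(n);cv2.imwrite(f"pics/{n}2.png",s["frame"]); pickle.dump(s,open(n+"2.pkl","wb"))
E
```

```text
1.87 [ 473.1 -163.5  260.5] [-103.97   89.91 -128.9 ] [ 0.6  0.8 -0.1] 0.2
(array([ 0.0305, -0.0409,  0.0388]), array([-0.    , -0.0004,  0.0015]))
```

View pics/wrist2.png

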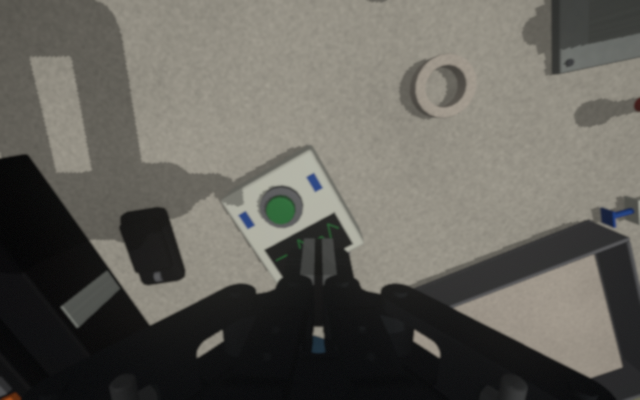

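View pics/scene2.png

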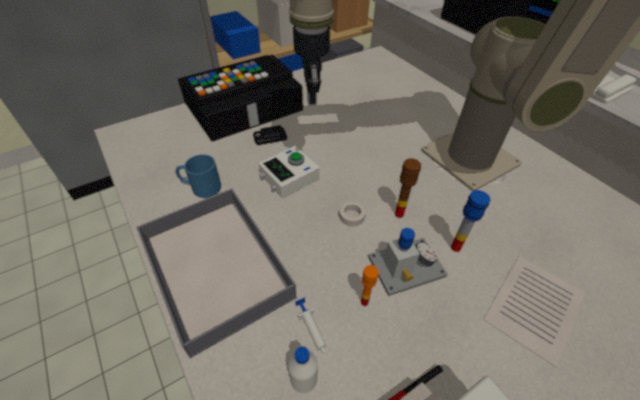

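The wrist view shows the button at about (280,209) on the module. I'll triangulate it with the scene view.

```bash
cat >> h.py <<'E'
def tri(obs):
    A=np.zeros((3,3));b=np.zeros(3)
    for s,uv in obs:
        K,R,t=cam(s);d=R.T@np.linalg.inv(K)@np.array([uv[0],uv[1],1.]);d/=np.linalg.norm(d);c=-R.T@t
        P=np.eye(3)-np.outer(d,d);A+=P;b+=P@c
    p=np.linalg.solve(A,b);return p.round(1),[np.round(np.subtract(proj(s,p),uv),2) for s,uv in obs]
E
python3 - <<'E'
from h import *
w=pickle.load(open("wrist2.pkl","rb"));s=pickle.load(open("scene2.pkl","rb"))
bw=blobs(w["frame"],(50,80,30),(85,255,255),(250,180,310,240));bs=blobs(s["frame"],(50,80,30),(85,255,255),(285,145,310,165))
print(bw,bs);u,v=bw[0][1],bs[0][1]
p,e=tri([(w,u),(s,v)]);print(p,e,plane(w,u,66).round(1),plane(s,v,66).round(1))
print(dl((p[0],p[1],100)))
E
```

```text
[([266, 196, 29, 28, 633], [280.1, 209.5])] [([291, 152, 10, 9, 74], [295.5, 156.2])]
[ 492.1 -217.2   69.1] [array([ 0.07, -0.2 ]), array([-0.08, -0.03])] [ 493.1 -218.2   66. ] [ 490.3 -220.2   66. ]
(array([ 0.1605, -0.044 ,  0.0422]), array([ 0.    , -0.0017, -0.0002]))
```

Request:
drive_tool(deltas=[[255,0.0,-0.022,0.021,0,0,0],[255,0.01,-0.044,0.042,0,0,0],[255,0.04,-0.044,0.042,0,0,0],[255,0.07,-0.044,0.042,0,0,0],[255,0.1,-0.044,0.042,0,0,0],[255,0.13,-0.044,0.042,0,0,0],[255,0.155,-0.044,0.042,0,0,0],[255,0.17,-0.044,0.042,0,0,0],[255,0.18,-0.044,0.042,0,0,0],[255,0.18,-0.044,0.042,0,0,0]])

```text
time: 2.8
tool_pos: [491.1, -214.4, 78.9]
tcp_rot: [172.6, 89.8, 148.0]
ft_force: [0.4, 0.0, 0.4]
finger_gap: -0.0
```

```bash
python3 - <<'E'
from h import *
from bench import snapshot
show();print(dl((492.1,-217.2,70)))
s=snapshot("scene");cv2.imwrite(f"pics/s3.png",cv2.resize(s["frame"][60:220,200:400],None,fx=4,fy=3.75))
E
```

```text
2.8 [ 491.1 -214.4   78.9] [172.61  89.76 148.  ] [0.4 0.  0.4] -0.0
(array([ 0.0089, -0.0021,  0.0021]), array([ 0.    , -0.0042, -0.0005]))
```

View pics/s3.png

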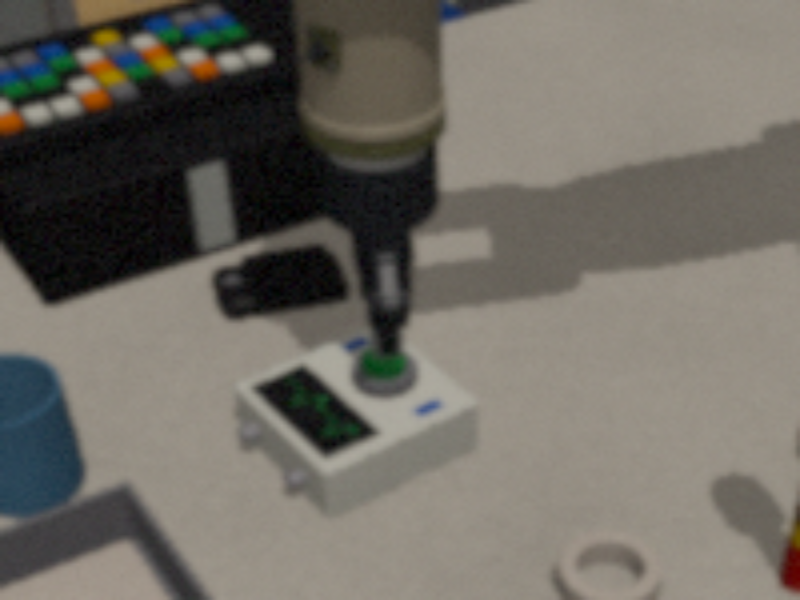

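The closed fingers are just above the button, at crop position (385,355). I'm pressing slowly.

Request:
drive_tool(deltas=[[255,0.002,-0.002,0.002,0,0,0],[255,0.004,-0.002,0.002,0,0,0],[255,0.006,-0.002,0.002,0,0,0],[255,0.008,-0.002,0.002,0,0,0],[255,0.009,-0.002,0.002,0,0,0],[255,0.01,-0.002,0.002,0,0,0],[255,0.011,-0.002,0.002,0,0,0],[255,0.012,-0.002,0.002,0,0,0],[255,0.013,-0.002,0.002,0,0,0],[255,0.013,-0.002,0.002,0,0,0]])

```text
time: 3.68
tool_pos: [493.7, -219.2, 68.4]
tcp_rot: [-14.5, 90.0, -39.2]
ft_force: [-0.6, -0.4, 2.6]
finger_gap: 0.2
```

Request:
drive_tool(deltas=[[255,0.001,0,0,0,0,0],[255,0.002,0,0,0,0,0],[255,0.003,0,0,0,0,0],[255,0.004,0,0,0,0,0],[255,0.004,0,0,0,0,0],[255,0.005,0,0,0,0,0],[255,0.005,0,0,0,0,0],[255,0.006,0,0,0,0,0],[255,0.006,0,0,0,0,0],[255,0.006,0,0,0,0,0]])

```text
time: 4.52
tool_pos: [493.9, -219.4, 65.6]
tcp_rot: [-31.4, 90.0, -56.1]
ft_force: [-14.5, 6.4, 32.1]
finger_gap: 0.1
```

```bash
python3 - <<'E'
from h import *
from bench import snapshot
show()
s=snapshot("scene");show();cv2.imwrite(f"pics/s4.png",cv2.resize(s["frame"][60:220,200:400],None,fx=4,fy=3.75))
E
```

```text
4.52 [ 493.9 -219.4   65.6] [-31.43  89.96 -56.1 ] [-14.5   6.4  32.1] 0.1
4.57 [ 493.9 -219.4   65.5] [-29.78  89.96 -54.45] [-14.    6.7  32. ] -0.2
```

View pics/s4.png

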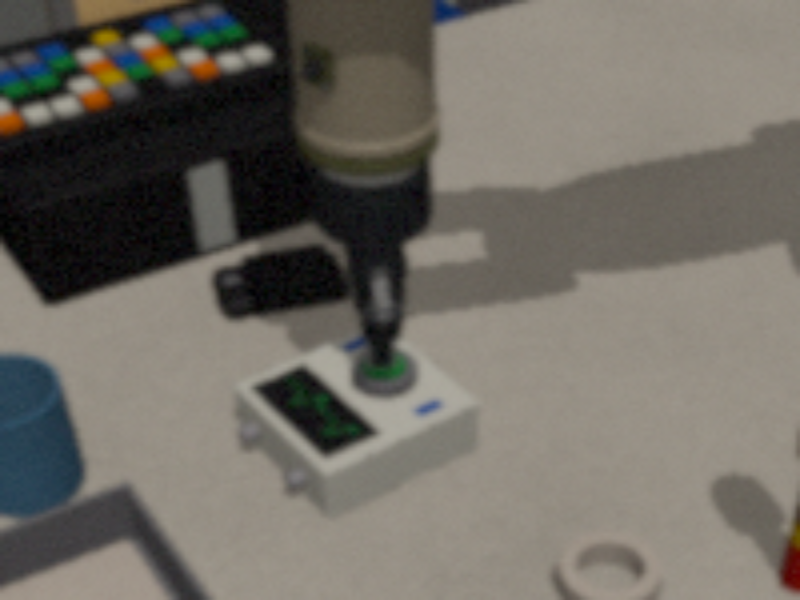

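Force rose to 32 N at z = 65.6, against about 5 N for the spring, so it is on a hard stop. The crop shows the green sunk into its ring. The tip sits about 3 mm off centre, so I'll release, recentre and press once more in case it was on the housing.

Request:
drive_tool(deltas=[[255,-0.004,0,0,0,0,0],[255,-0.01,0,0,0,0,0],[255,-0.015,0,0,0,0,0],[255,-0.015,0,0,0,0,0],[255,-0.015,0.0,0,0,0,0],[255,-0.015,0,0,0,0,0],[255,-0.015,0,0,0,0,0],[255,-0.015,0,0,0,0,0],[255,-0.015,0,0,0,0,0],[255,-0.015,0,0,0,0,0]])

```text
time: 5.4
tool_pos: [493.4, -219.0, 77.0]
tcp_rot: [172.0, 90.0, 147.3]
ft_force: [-0.9, -0.1, -0.5]
finger_gap: -0.1
```

```bash
python3 - <<'E'
from h import *
from bench import snapshot
show();print(dl((492.1,-217.2,70)))
s=snapshot("scene");w=snapshot("wrist");pickle.dump(s,open("s5.pkl","wb"))
a=s["frame"][130:190,260:340]
cv2.imwrite("pics/s5.png",cv2.resize(a,None,fx=5,fy=5));cv2.imwrite("pics/w5.png",w["frame"])
E
```

```text
5.4 [ 493.4 -219.    77. ] [171.96  89.98 147.28] [-0.9 -0.1 -0.5] -0.1
(array([ 0.007 ,  0.0011, -0.002 ]), array([ 0.    , -0.0004, -0.0001]))
```

View pics/w5.png

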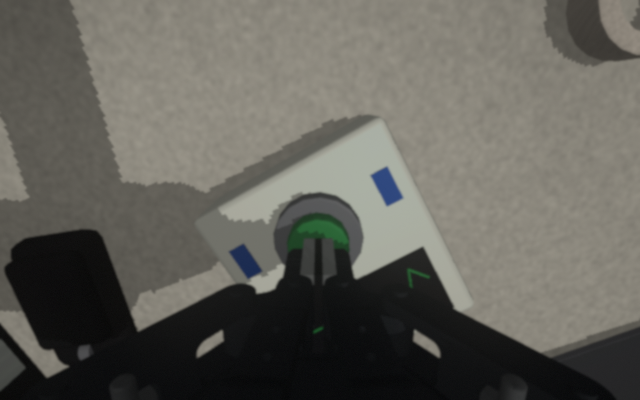

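View pics/s5.png

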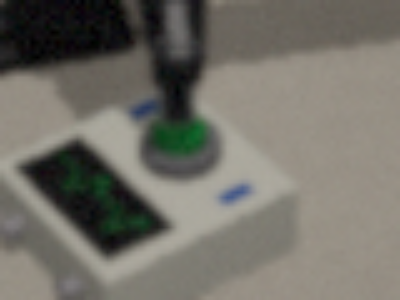

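The button is up again. In the wrist view the tip is centred on it sideways, at u≈318. I'm pressing once more, shifted 2 mm.

Request:
drive_tool(deltas=[[255,0.003,0.001,-0.002,0,0,0],[255,0.006,0.001,-0.002,0,0,0],[255,0.008,0.001,-0.002,0,0,0],[255,0.01,0.001,-0.002,0,0,0],[255,0.011,0.001,-0.002,0,0,0],[255,0.012,0.001,-0.002,0,0,0],[255,0.013,0.001,-0.002,0,0,0],[255,0.014,0.001,-0.002,0,0,0],[255,0.014,0.001,-0.002,0,0,0],[255,0.014,0.001,-0.002,0,0,0]])

```text
time: 6.33
tool_pos: [492.4, -217.3, 65.7]
tcp_rot: [143.0, 90.0, 118.4]
ft_force: [-10.9, 6.6, 23.6]
finger_gap: 0.2
```

Request:
drive_tool(deltas=[[255,-0.005,0,0,0,0,0],[255,-0.015,0,0,0,0,0],[255,-0.03,0,0,0,0,0],[255,-0.06,0,0,0,0,0],[255,-0.09,0,0,0,0,0],[255,-0.12,0,0,0,0,0],[255,-0.15,0,0,0,0,0],[255,-0.175,0,0,0,0,0],[255,-0.185,0,0,0,0,0],[255,-0.185,0,0,0,0,0]])

```text
time: 7.17
tool_pos: [493.6, -218.3, 251.8]
tcp_rot: [-5.4, 89.7, -30.1]
ft_force: [-0.8, -0.0, 0.1]
finger_gap: 0.1
```

```bash
python3 - <<'E'
from h import *
s=show();print(dl((440,170,250)));M=Ro.from_euler('xyz',s["tcp_rot"],degrees=True).as_matrix();print(M.round(2),s["joint_pos"].round(1))
E
```

```text
7.17 [ 493.6 -218.3  251.8] [ -5.4   89.67 -30.09] [-0.8 -0.   0.1] 0.1
(array([ 0.0004,  0.3304, -0.2109]), array([0.    , 0.0057, 0.0005]))
[[ 0.    0.42  0.91]
 [-0.    0.91 -0.42]
 [-1.   -0.    0.01]] [-29.3  -2.7  93.6  -0.   88.8 -94.6]
```

The press bottomed at the same height after recentring (65.7 mm, 24 N), so the button itself was fully down. Next I go to a viewing pose by the knob and open the jaws.

```bash
python3 - <<'E'
from h import *
print(dl((401,212,240)))
E
```

```text
(array([ 0.0101,  0.3523, -0.2639]), array([0.    , 0.0057, 0.0005]))
```

Request:
drive_tool(deltas=[[0,0,0.02,-0.015,0,0.006,0],[0,0,0.048,-0.036,0,0.006,0],[0,0,0.078,-0.058,0,0.006,0],[0,0,0.108,-0.081,0,0.006,0],[0,0,0.138,-0.103,0,0.006,0],[0,0,0.168,-0.126,0,0.006,0],[0,0,0.198,-0.148,0,0.006,0],[0,0,0.228,-0.171,0,0.006,0],[0,0,0.258,-0.193,0,0.006,0],[0,0,0.284,-0.213,0,0.006,0]])

```text
time: 8.0
tool_pos: [415.5, 131.4, 246.0]
tcp_rot: [-169.9, 89.5, 165.5]
ft_force: [0.9, 0.5, 0.1]
finger_gap: 85.3
```

Request:
drive_tool(deltas=[[0,0,0.025,-0.019,0,0,0],[0,0,0.045,-0.034,0,0,0],[0,0,0.06,-0.045,0,0,0],[0,0,0.068,-0.051,0,0,0],[0,0,0.068,-0.051,0,0,0],[0,0,0.068,-0.051,0,0,0],[0,0,0.068,-0.051,0,0,0],[0,0,0.068,-0.051,0,0,0],[0,0,0.068,-0.051,0,0,0],[0,0,0.068,-0.051,0,0,0]])

```text
time: 8.83
tool_pos: [399.6, 212.0, 248.6]
tcp_rot: [179.7, 89.7, 154.9]
ft_force: [0.2, 0.2, 0.5]
finger_gap: 85.4
```

```bash
python3 - <<'E'
from h import *
from bench import snapshot
show()
for n in ("wrist","scene","side"):
    s=snapshot(n);cv2.imwrite(f"pics/{n}6.png",s["frame"]); pickle.dump(s,open(n+"6.pkl","wb"))
    print(n,blobs(s["frame"],(100,130,40),(125,255,255)))
E
```

```text
8.83 [399.6 212.  248.6] [179.69  89.67 154.93] [0.2 0.2 0.5] 85.4
wrist [([218, 16, 71, 76, 4192], [252.5, 53.6]), ([283, 69, 8, 16, 24], [287.0, 77.1]), ([308, 239, 27, 13, 169], [321.1, 244.1]), ([305, 249, 33, 34, 863], [321.4, 265.4])]
scene [([211, 12, 49, 46, 1592], [235.4, 34.1]), ([579, 21, 12, 8, 58], [584.7, 24.7]), ([278, 53, 37, 18, 367], [295.7, 61.4]), ([245, 63, 15, 7, 41], [252.1, 66.0]), ([235, 64, 8, 5, 25], [238.7, 65.7]), ([198, 71, 19, 12, 74], [207.7, 76.6]), ([229, 74, 6, 4, 17], [231.5, 75.4]), ([188, 76, 8, 7, 34], [191.0, 78.6]), ([185, 156, 34, 40, 479], [202.5, 174.8]), ([464, 195, 26, 26, 382], [476.3, 208.4]), ([399, 228, 15, 21, 233], [406.0, 238.0]), ([296, 299, 9, 12, 46], [300.8, 303.5]), ([295, 347, 14, 16, 178], [301.5, 354.5])]
side [([488, 0, 63, 44, 2176], [518.7, 19.4]), ([534, 134, 27, 20, 344], [545.4, 143.3]), ([194, 231, 8, 9, 62], [197.3, 235.0]), ([244, 237, 7, 9, 33], [247.0, 240.9]), ([305, 238, 10, 18, 144], [309.6, 245.9]), ([356, 251, 17, 27, 362], [363.9, 263.0])]
```

View pics/wrist6.png

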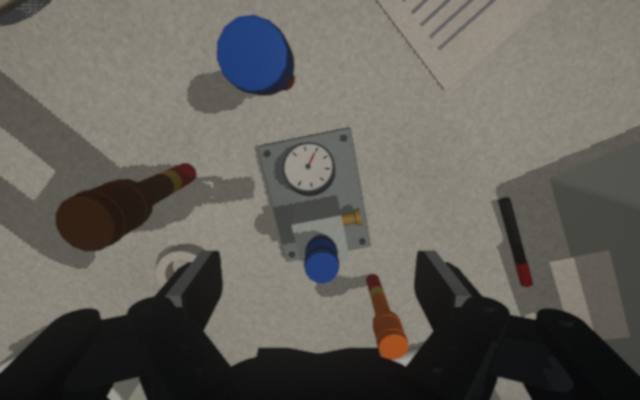

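View pics/scene6.png

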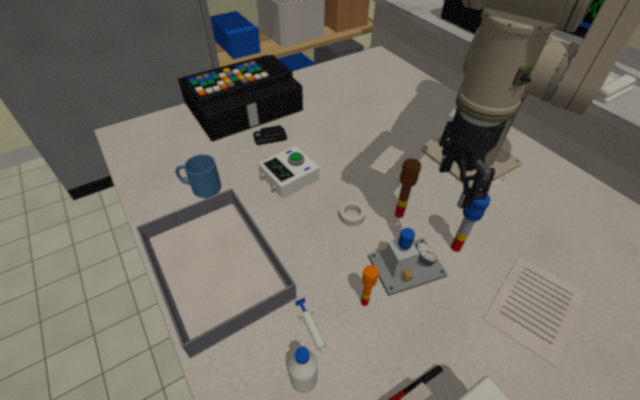

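In the wrist view the small blue knob's top disc is at (321,266), between the open fingers. The big blue look-alike is at (253,54) and the orange one at (390,335).

```bash
python3 - <<'E'
from h import *
w,s,d=[pickle.load(open(n+"6.pkl","rb")) for n in("wrist","scene","side")]
top=plane(w,(321.5,266.5),143);print("wrist top",top.round(1))
print("scene",plane(s,(406,238.1),123).round(1),"side",plane(d,(309.6,245.9),123).round(1),plane(d,(309.6,245.9),128).round(1))
print(tri([(s,(406,238.1)),(d,(309.6,245.9))]))
for x in range(0,40,10):pass
a=top.copy();a[2]=143;b=a.copy();b[2]=103
for n,q in(("w",w),("s",s),("d",d)):print(n,proj(q,a).round(1),proj(q,b).round(1))
for n,q,r in(("w",w,(270,200,370,310)),("s",s,(380,210,440,290)),("d",d,(280,210,350,290))):
    c=q["frame"][r[1]:r[3],r[0]:r[2]].copy();cv2.imwrite(f"pics/k{n}.png",cv2.resize(c,(500,500*c.shape[0]//c.shape[1])))
i=[cv2.resize(cv2.imread(f"pics/k{n}.png"),(266,360)) for n in "wsd"];cv2.imwrite("pics/k6.png",np.hstack(i))
E
```

```text
wrist top [457.3 189.1 143. ]
scene [455.9 187.2 123. ] side [458.2 185.8 123. ] [456.1 190.4 128. ]
(array([457.2, 188.1, 125.3]), [array([-0.01, -0.08]), array([-0.04,  0.05])])
w [321.5 266.5] [321.  246.7]
s [407.9 233.2] [404.4 244.6]
d [309.3 241.5] [309.5 252. ]
```

View pics/k6.png

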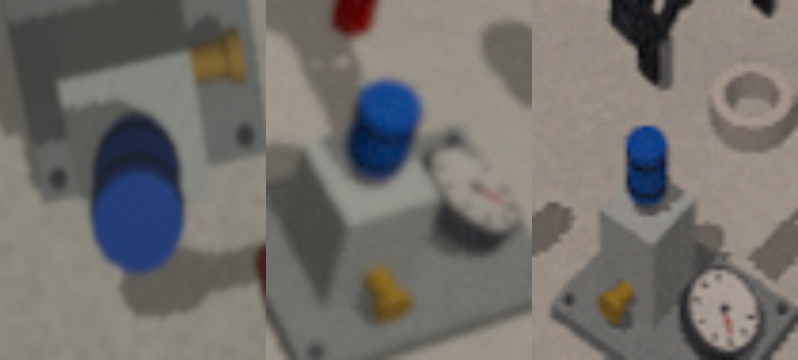

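```bash
python3 - <<'E'
from h import *
show();print(dl((457,188.3,180)))
E
```

```text
8.98 [399.5 212.4 248.7] [178.64  89.66 153.91] [ 0.1 -0.3  0.1] 85.5
(array([0.0683, 0.0022, 0.0627]), array([ 0.    , -0.0059, -0.0001]))
```

Request:
drive_tool(deltas=[[0,0.005,0.001,0.02,0,-0.006,0],[0,0.015,0.002,0.045,0,-0.006,0],[0,0.03,0.002,0.06,0,-0.006,0],[0,0.05,0.002,0.063,0,-0.006,0],[0,0.063,0.002,0.063,0,-0.006,0],[0,0.068,0.002,0.063,0,-0.006,0],[0,0.068,0.002,0.063,0,-0.006,0],[0,0.068,0.002,0.063,0,-0.006,0],[0,0.068,0.002,0.063,0,-0.006,0],[0,0.068,0.002,0.063,0,-0.006,0]])

```text
time: 9.82
tool_pos: [457.5, 188.9, 181.7]
tcp_rot: [41.4, 89.9, 16.7]
ft_force: [0.3, -0.3, -0.5]
finger_gap: 85.5
```

```bash
python3 - <<'E'
from h import *
from bench import snapshot
show();print(dl((457,188.3,106)))
s=snapshot("wrist");cv2.imwrite("pics/w7.png",s["frame"]);pickle.dump(s,open("w7.pkl","wb"))
print(blobs(s["frame"],(100,130,40),(125,255,255)))
E
```

```text
9.82 [457.5 188.9 181.7] [41.38 89.87 16.73] [ 0.3 -0.3 -0.5] 85.5
(array([ 0.0757, -0.0008, -0.0004]), array([-0.    ,  0.0017, -0.0015]))
[([299, 191, 38, 15, 219], [317.6, 196.7]), ([294, 201, 47, 47, 1734], [317.1, 223.6]), ([0, 347, 14, 16, 102], [5.3, 355.9])]
```

View pics/w7.png

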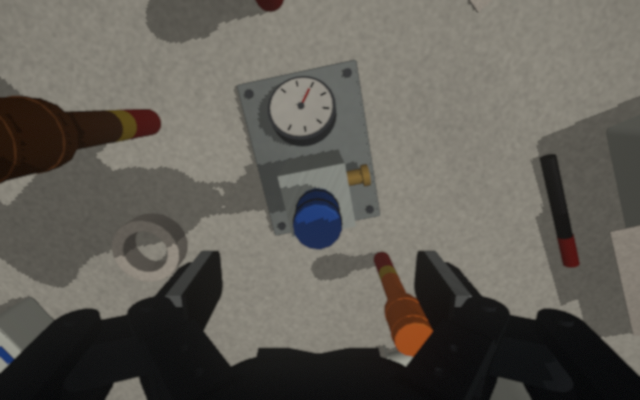

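```bash
python3 - <<'E'
from h import *
w=pickle.load(open("w7.pkl","rb"))
print("top",plane(w,(317.3,225),143).round(1))
K,R,t=cam(w);print("cam",(-R.T@t).round(0),R[2].round(2))
for p in[(457,188,143),(490,170,143),(568,213,0),(288,220,0),(457.5,188.9,181)]:print(p,proj(w,p).round(0))
for uv,z in[((381,260),0),((410,338),110),((410,338),100)]:print(uv,plane(w,uv,z).round(0))
E
```

```text
top [457.2 189.1 143. ]
cam [394. 218. 324.] [ 0.25 -0.12 -0.96]
(457, 188, 143) [315. 225.]
(490, 170, 143) [312. 281.]
(568, 213, 0) [380. 255.]
(288, 220, 0) [268. -13.]
(457.5, 188.9, 181) [317. 254.]
(381, 260) [574. 212.   0.]
(410, 338) [585. 210. 110.]
(410, 338) [594. 210. 100.]
```

The knob measures (457.2, 189) and the tool is centred over it, with about 110 mm to the orange look-alike. I'm going down to z ≈ 106.

Request:
drive_tool(deltas=[[0,0.008,0,0,0,0.001,-0.001],[0,0.018,0,0,0,0.001,-0.001],[0,0.03,0,0,0,0.001,-0.001],[0,0.042,0,0,0,0.001,-0.001],[0,0.054,0,0,0,0.001,-0.001],[0,0.064,0,0,0,0.001,-0.001],[0,0.072,0,0,0,0.001,-0.001],[0,0.076,0,0,0,0.001,-0.001],[0,0.076,0,0,0,0.001,-0.001],[0,0.076,0,0,0,0.001,-0.001]])

```text
time: 10.7
tool_pos: [457.1, 188.4, 104.2]
tcp_rot: [-135.5, 89.9, -160.2]
ft_force: [-0.7, -0.3, 0.5]
finger_gap: 85.4
```

```bash
python3 - <<'E'
from h import *
from bench import snapshot
show();print(dl((457.1,188.7,106)))
for n,r in(("scene",(340,140,500,330)),("side",(250,170,400,300)),("wrist",(0,0,640,400))):
    s=snapshot(n);cv2.imwrite(f"pics/{n}8.png",cv2.resize(s["frame"][r[1]:r[3],r[0]:r[2]],(400,400)))
cv2.imwrite("pics/m8.png",np.hstack([cv2.imread(f"pics/{n}8.png") for n in("scene","wrist")]))
E
```

```text
10.7 [457.1 188.4 104.2] [-135.54   89.91 -160.22] [-0.7 -0.3  0.5] 85.4
(array([-0.0018,  0.0003, -0.0001]), array([-0.    , -0.0011,  0.0011]))
```

View pics/m8.png

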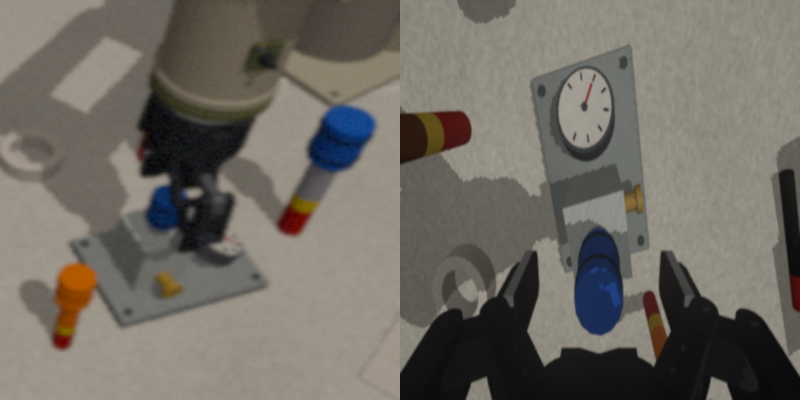

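The fingers stand either side of the blue knob, which is centred between them. I'm closing gently.

Request:
drive_tool(deltas=[[60,-0.001,0,0,0,0,0],[110,-0.001,0,0,0,0,0],[140,-0.001,0,0,0,0,0],[160,-0.001,0,0,0,0,0],[180,-0.001,0,0,0,0,0],[200,-0.001,0,0,0,0,0],[220,-0.001,0,0,0,0,0],[255,-0.001,0,0,0,0,0],[255,-0.001,0,0,0,0,0],[255,-0.001,0,0,0,0,0]], squeeze=35)

```text
time: 11.68
tool_pos: [457.2, 188.5, 105.5]
tcp_rot: [-135.8, 89.9, -160.5]
ft_force: [-0.2, 0.4, 3.6]
finger_gap: 29.3
```

```bash
python3 - <<'E'
from h import *
show();print(dl((457.1,188.7,106)))
E
```

```text
11.68 [457.2 188.5 105.5] [-135.82   89.95 -160.51] [-0.2  0.4  3.6] 29.3
(array([-0.0005,  0.0002, -0.0002]), array([-0.    , -0.0007,  0.0007]))
```

Gripped at 29.3 mm. I'll draw up 12 mm first and check the forces.

Request:
drive_tool(deltas=[[255,-0.001,0,0,0,0,0],[255,-0.002,0,0,0,0,0],[255,-0.004,0,0,0,0,0],[255,-0.006,0,0,0,0,0],[255,-0.008,0,0,0,0,0],[255,-0.01,0,0,0,0,0],[255,-0.011,0,0,0,0,0],[255,-0.012,0,0,0,0,0],[255,-0.012,0,0,0,0,0],[255,-0.012,0,0,0,0,0]])

```text
time: 12.52
tool_pos: [457.0, 188.4, 117.3]
tcp_rot: [-135.4, 89.9, -160.1]
ft_force: [-0.4, 0.5, -2.3]
finger_gap: 29.2
```

```bash
python3 - <<'E'
from h import *
from bench import snapshot
s=show();print(s["wrist_torque"].round(2),dl((457.2,188.5,118)))
for n,r in(("scene",(360,190,460,300)),("side",(250,170,400,300)),("wrist",(0,0,640,400))):
    s=snapshot(n);cv2.imwrite(f"pics/{n}9.png",cv2.resize(s["frame"][r[1]:r[3],r[0]:r[2]],(400,400)))
cv2.imwrite("pics/m9.png",np.hstack([cv2.imread(f"pics/{n}9.png") for n in("scene","wrist")]))
E
```

```text
12.52 [457.  188.4 117.3] [-135.41   89.92 -160.09] [-0.4  0.5 -2.3] 29.2
[0.01 0.   0.04] (array([-0.0007,  0.0002,  0.0001]), array([-0.   , -0.001,  0.001]))
```

View pics/m9.png

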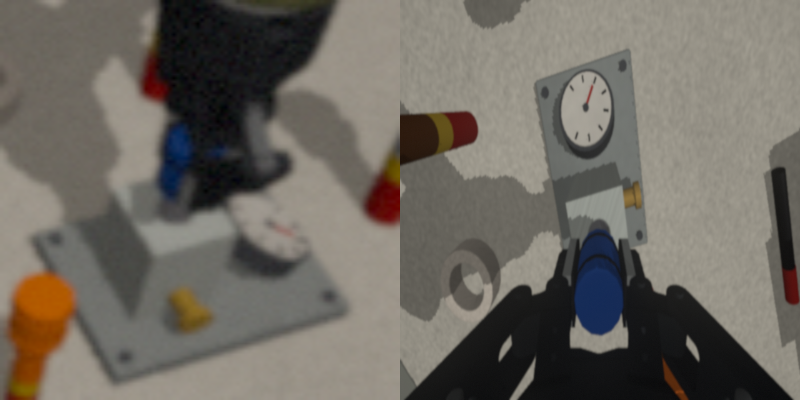

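The piston rises cleanly: the load is 2.3 N, which is its own weight, and the calibrator has not moved. Drawing up the remaining 24 mm.

Request:
drive_tool(deltas=[[255,-0.002,0,0,0,0,0],[255,-0.005,0,0,0,0,0],[255,-0.008,0,0,0,0,0],[255,-0.012,0,0,0,0,0],[255,-0.016,0,0,0,0,0],[255,-0.019,0,0,0,0,0],[255,-0.022,0,0,0,0,0],[255,-0.024,0,0,0,0,0],[255,-0.024,0,0,0,0,0],[255,-0.024,0,0,0,0,0]])

```text
time: 13.5
tool_pos: [457.1, 188.4, 141.3]
tcp_rot: [-134.1, 89.9, -158.8]
ft_force: [0.5, -0.1, -1.9]
finger_gap: 29.1
```

```bash
python3 - <<'E'
from h import *
from bench import snapshot
s=show();print(s["wrist_torque"].round(2),dl((457.2,188.5,141.5)))
for n,r in(("scene",(370,170,450,290)),("side",(270,190,360,310)),("wrist",(210,100,430,400))):
    s=snapshot(n);pickle.dump(s,open(n+"10.pkl","wb"));cv2.imwrite(f"pics/{n}10.png",cv2.resize(s["frame"][r[1]:r[3],r[0]:r[2]],(266,400),interpolation=cv2.INTER_CUBIC))
cv2.imwrite("pics/m10.png",np.hstack([cv2.resize(cv2.imread(f"pics/{n}10.png"),(266,400)) for n in("scene","side","wrist")]))
E
```

```text
13.5 [457.1 188.4 141.3] [-134.13   89.93 -158.81] [ 0.5 -0.1 -1.9] 29.1
[-0.  0. -0.] (array([-0.0002,  0.0001,  0.0001]), array([-0.    , -0.0008,  0.0009]))
```

View pics/m10.png

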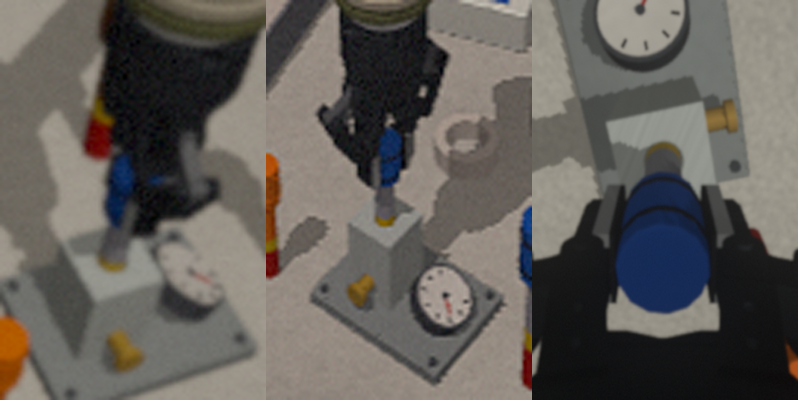

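All three views show a yellow ring standing out of the barrel and no red. I'll do one numeric check before handing in.

```bash
python3 - <<'E'
from h import *
for n,roi in(("scene",(395,235,415,255)),("side",(300,245,325,270)),("wrist",(225,190,300,250))):
    s=pickle.load(open(n+"10.pkl","rb"))
    print(n,"yellow",blobs(s["frame"],(15,90,50),(35,255,255),None,4)[:12],"axis mouth/+7/+49",[proj(s,(457.1,188.5,z)).round(1).tolist() for z in(90,97,139)])
    print(" red near",[b for b in blobs(s["frame"],(0,120,50),(8,255,255),None,4) if abs(b[1][0]-proj(s,(457,188,90))[0])<20 and abs(b[1][1]-proj(s,(457,188,90))[1])<20])
s=pickle.load(open("scene10.pkl","rb"));f0=pickle.load(open("scene0.pkl","rb"))["frame"]
print("green",blobs(s["frame"],(50,80,30),(85,255,255),(285,145,310,165)))
for r in((385,265,420,292),(310,320,330,350),(340,200,366,228),(180,150,220,200),(250,120,290,148),(285,345,320,392)):
    a,b=[cv2.cvtColor(x[r[1]:r[3],r[0]:r[2]],cv2.COLOR_BGR2GRAY).astype(np.float32) for x in(f0,s["frame"])];print(r,np.round(cv2.phaseCorrelate(a,b,cv2.createHanningWindow(a.shape[::-1],cv2.CV_32F)),2))
show()
E
```

```text
scene yellow [([216, 0, 157, 73, 2324], [309.2, 35.7]), ([496, 21, 5, 7, 14], [498.1, 23.8]), ([500, 23, 13, 11, 44], [506.0, 28.3]), ([512, 26, 3, 3, 4], [513.0, 27.0]), ([505, 55, 17, 31, 114], [513.2, 72.5]), ([236, 73, 9, 7, 40], [240.2, 76.0]), ([224, 77, 8, 7, 39], [227.0, 79.9]), ([222, 85, 4, 3, 4], [223.5, 85.8]), ([494, 84, 18, 25, 125], [502.4, 95.8]), ([200, 91, 4, 2, 4], [201.5, 91.5]), ([450, 140, 10, 7, 30], [455.9, 142.2]), ([445, 149, 5, 6, 14], [447.1, 151.6])] axis mouth/+7/+49 [[403.2, 247.9], [403.7, 246.0], [407.4, 234.1]]
 red near []
side yellow [([587, 0, 4, 6, 10], [588.5, 3.2]), ([592, 2, 4, 4, 5], [593.8, 3.4]), ([606, 3, 5, 3, 6], [607.7, 3.8]), ([622, 3, 2, 3, 4], [622.5, 3.8]), ([631, 2, 2, 8, 8], [631.9, 5.5]), ([595, 5, 5, 3, 7], [597.0, 5.6]), ([627, 9, 3, 3, 4], [628.2, 10.2]), ([469, 11, 57, 38, 780], [488.7, 34.7]), ([592, 10, 3, 4, 5], [592.8, 11.6]), ([607, 13, 5, 8, 11], [609.2, 16.4]), ([615, 13, 4, 6, 7], [616.0, 15.9]), ([620, 12, 6, 4, 7], [622.6, 13.7])] axis mouth/+7/+49 [[309.7, 255.2], [309.7, 253.4], [309.5, 242.4]]
 red near []
wrist yellow [([69, 112, 40, 37, 740], [93.5, 128.6]), ([354, 175, 26, 24, 462], [367.2, 187.9]), ([305, 207, 27, 10, 108], [318.8, 210.7])] axis mouth/+7/+49 [[317.7, 218.9], [317.7, 222.8], [317.6, 253.1]]
 red near []
green [([291, 153, 10, 8, 72], [295.5, 156.3])]Traceback (most recent call last):
  File "<stdin>", line 9, in <module>
    return _wrapfunc(a, 'round', decimals=decimals, out=out)
    return _wrapit(obj, method, *args, **kwds)
    conv = _array_converter(obj)
ValueError: setting an array element with a sequence. The requested array has an inhomogeneous shape after 1 dimensions. The detected shape was (2,) + inhomogeneous part.
```

```bash
python3 - <<'E'
from h import *
from bench import hand_in
show();print(hand_in())
E
```

```text
13.65 [456.8 188.3 140.9] [-136.26   89.89 -160.95] [-0.2  1.2 -2.5] 29.2
the job is handed in; nothing more can be done
None
```

I zeroed the module and drew the piston up about 36 mm, then handed in at 13.65 s with the gripper still holding it. No verdict is reported.

- **Button:** I pressed it down to a hard stop twice, recentring by about 2 mm for the second press. Both stopped at about 65.6 mm, with 32 N and then 24 N, well above the spring's 5 N. It came back up each time and looked unchanged in the last scene picture.
- **Piston:** I gripped the small blue knob (29 mm finger gap) and raised it straight up from 105.5 to 141.3 mm. The last reading before hand-in was 140.9 mm, a rise of about 35.4 mm. The load was only about 2 N, the piston's own weight, so nothing jammed.
- **Final views:** all three cameras showed a yellow ring at the rim, no red, and the calibrator flat on the desk.
- **Checks that fell short:** the colour masks gave no usable height for the yellow band, so the 36 mm rests on arm travel and the views by eye. My numeric check that the other things had not moved crashed on a printing error and I did not repeat it. The arm kept clear of them, and nothing looked moved in the pictures.

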